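# Set and lock the phone cradle's tilt

### The arm

A 7-joint arm with a two-finger parallel gripper is mounted at the origin on the work surface. World frame = base frame: x ahead of the robot, y to its left, z up, the work surface at z = 0. Lengths are in m, angles in rad, forces in N, time in s.
With the tool pointing down it reaches from about 0.425 to 0.875 m from the base axis. Payload 8.4 kg.
Tool frame: the origin (TCP) lies midway between the tips of the shut fingers; the grasp point (between the pads) lies 19 mm behind it (env.hold_point_z is the distance from the TCP to the grasp point, in m); z points along the fingers, y is the line along which they close (so a half turn about z gives the same grasp; the last joint's range is limited). The gripper opens to 85 mm and grips with 20 to 120 N. Pads are 22 mm wide; open, the fingers measure 114 mm over their backs; the gripper's body (76 mm by 85 mm) begins 54 mm behind the grasp point. The pads swing forward as they close: fully open they stand 13 mm farther back than shut.
Start: joints at [1.078, 0.333, 0.04, 1.465, -0.013, 1.343, -0.059], TCP at [0.249, -0.6, 0.21] pointing down, gripper open.
Joint ranges: [-2.58, 2.58], [-0.38, 2.09], [-1.3, 1.39], [0.25, 2.4], [-1.5, 4.64], [0.08, 2.09], [-2.65, 2.65]. Speed limits (rad/s): [2.22, 2.22, 2.79, 2.79, 3.14, 3.14, 3.14].

### API

Orientations are given as a rotation vector (axis times angle).
In Python, from plant import env gives the robot as it stands.
- The arm moves only by the tool drive_tool, never from a script. Its argument "deltas" is a list of rows, each a list of 7 numbers: the shift along the world's x, y, z in units of 150 mm (1.0 is 150 mm), then the turn, a rotation vector about the world's x, y, z in units of pi rad (1.0 is pi rad), then the opening, from 0 (shut) to 1 (fully open). A call has exactly 10 rows; each row shifts and turns the commanded pose from where the row before left it; what a row does not reach is not made up. A row lasts 1/8 s, in which the tool goes at most 62.5 mm and 10.7 degrees, less where a joint would pass 70% of its speed; a pose out of reach is approached as far as the arm can. A call with a number of a shift or a turn outside -1 to 1 is refused whole. A call with a gripper value outside its range is refused whole. The fingers move at their own pace and stop on an object; the grip force is fixed at half the most. Time passes only in rows, so rows that do not move let the fingers close, or fill a call up. It gives the time, the measured TCP pose, the force, the opening and the grip force at its end, in the units of the state.
- env.sense(): the state, without advancing time (a new reading comes with each control period).
- env.get_image(name): name is "scene" or "top" or "wrist"; returns (picture, depth): 400x640x3 uint8, red, green, blue; 400x640 float32, m along the optical axis (not along the pixel's ray), 0 where there is no reading.
- env.camera_params(name): a dict with "intrinsics" (3x3 intrinsics, pixels), "rvec" (rotation vector, rad) and "tvec" (3), from world to camera coordinates, as OpenCV has them; the wrist camera has in their place "T_tool_cam" (4x4, takes a point from camera to tool coordinates, whose origin is the TCP and whose axes are the flange's). Camera axes: x right, y down, z forward; pixel columns grow to the right and rows downward; lengths in m; the calibration is good to about 2 mm. The wrist camera is an equidistant fisheye: a pixel r from the principal point sees the ray r / f radians off the axis. A picture is of the moment at which its call begins: read the wrist's pose just before it. camera_params takes no time and is no camera call.
- env.finish_job(): hands the job in; it is judged then, once.
The state is a dict: "time_s": time; "joint_pos": joint angles; "dq": joint speeds; "joint_torque": joint torques, N m; "tcp_pos": TCP position; "tcp_rot": TCP orientation; "ft_force": force on the tool from outside, world axes, zero at the start; "torque": the same for the moment, N m; "opening": finger opening in m; "gripper_force": force on a finger pad.
Only numpy, scipy, OpenCV 4.12 (cv2) and the standard library are available. Lean on these libraries where they do the work, as an engineer would, in place of code of your own. Each camera call takes 0.05 s, during which the arm holds its last target. There are 200 camera calls.

### The job

Turn the ribbed knob on the charging station until its pointer arm clicks in at the raised, pointed brass stud (not one of the flat dots). Then take the steel locking pin out of the brown incense holder and drop it through the hole in the pointer arm into the deck hole beneath, fully home with its head resting on the arm, and let go. Leave the holder standing where it is, and do not disturb the phone, egg and key.

Things in the scene. Friction and masses are not known exactly. Their poses are not given: they have to be found in the camera images.
- station: Walnut charging station, fixed, 200 x 330 mm (x, y), deck top 45 mm above the table. Origin: centre of its underside. The knob's upright axis is at (30, -65) mm in its frame. A phone cradle at y +67 to +156 mm, up to 160 mm above the table, tilts as the knob turns. Under each of six click positions the deck has a hole, 12 mm wide, 30 mm deep, 60 mm from the axis, and beside it a brass mark.
- dial (a joint): Turn of the knob and its arm, rad, growing counter-clockwise seen from above: 0, 0.419, 0.838, 1.257, 1.676 and 2.094 are the six click positions (arm pointing 120 to 240 degrees in the station's frame). It snaps to the nearest when let go; peak click torque about 0.15 N m.
- knob_grip (a point): On the knob's upright axis at the height to grip, 24 mm above the arm's top. The knob is a ribbed black cylinder, 44 mm across and 32 mm tall, from 7 to 39 mm above the deck; this point is 31 mm above the deck. Its x axis points along the arm, z up.
- pointer_hole (a point): Centre of the hole (12 mm diameter, through) in the steel pointer arm, at the arm's top face, 60 mm from the knob's axis and 7 mm above the deck. The arm is 22 mm wide, 6 mm thick and ends 71 mm from the axis; it turns with the knob. Its z axis points up.
- pointer (a point): Point on the arm's centre line, just beyond its end, 82 mm from the knob's axis: over a mark when the arm is at that position.
- marker: The raised, pointed brass stud that marks the wanted position, fixed to the deck: 18 mm across, 9 mm tall. Origin: centre of its underside, on the deck, 82 mm from the knob's axis. It is at the first, second, fifth or sixth click position; the other five marks are flat dots 6 mm across.
- pin: Loose steel locking pin, upright: shank 8 mm diameter and 32 mm long, with a round knurled head above it, 15 mm diameter and 30 mm tall (62 mm in all). Origin: centre of the shank's lower end; z along the pin to the head. It starts standing in the incense holder's bore.
- pin_shoulder (a point): Centre of the underside of the pin's head, 32 mm above the pin's lower end; it rests on the arm's top face when fully home.
- holder: Small brown ceramic incense holder, loose, 0.3 kg: a disc 84 mm across and 6 mm thick with a round boss in the middle, 24 mm across and 24 mm tall over all, with a bore of 10 mm diameter and 18 mm depth. Origin: centre of its underside.
- phone: Bystander: phone in a navy silicone case, 150 x 74 x 11 mm, lying flat, back up. Origin: centre of its underside, y along its length.
- egg: Bystander: jade stone egg, 46 mm long, 37 mm across, lying in a shallow wooden tray (160 x 110 x 22 mm). Origin: centre of its underside.
- key: Bystander: brass padlock key, 60 mm long, 4 mm thick, lying in the same tray. Origin: centre of its underside.
Things that resemble listed ones, but are neither listed nor needed, are in the scene too. What is meant by the holder is not blue or turquoise, and is the smaller of those in its own colour.

How it is judged:
By the outcome, as a careful person would: the job done as asked, in the order asked, and still so for the second after the job is handed in, with the robot touching nothing.
It also fails if it takes over 53 s, if anything falls off the work surface, if the arm or the gripper's body presses on something with over 40 N, if the wrist force passes 120 N, or if a joint passes its speed limit or range.

## Working session

There is one attempt and no reset: what is moved stays moved. The work goes in short steps, Python scripts to look and compute and a tool call to move; the robot and the scene stay as the last step left them, time stands still between calls to the robot, and variables do not carry over. Pictures are saved under pics/ and viewed, at most 12 in all, crops included, and the job is handed in when it is done.

Besides the shell and the picture viewer there is one more tool, called after ">>>" in YAML: its name, and indented under it one key for each argument. drive_tool: Moves the arm, as the interface text tells. Shifts and turns lie within -1 to 1; 1 stands for 150 mm of shift or pi rad of turn. Its arguments: {"type":"object","properties":{"deltas":{"type":"array"}},"required":["deltas"]}

```bash
ls; mkdir -p pics; python3 - <<'E'
from plant import env
import cv2,numpy as np
for n in("scene","top"):
    im,d=env.get_image(n); np.savez(f"pics/{n}0.npz",im=im,d=d); cv2.imwrite(f"pics/{n}0.png",im[:,:,::-1])
    print(n,env.camera_params(n))
print(env.camera_params("wrist"),env.sense(),env.hold_point_z)
E
```

```text
pics
scene {'intrinsics': array([[407.96632092,   0.        , 323.51806252],
       [  0.        , 407.96632092, 198.21965527],
       [  0.        ,   0.        ,   1.        ]]), 'rvec': array([ 2.24455922,  0.76034567, -0.32473001]), 'tvec': array([-0.36467275, -0.14065234,  1.25360509])}
top {'intrinsics': array([[514.16240641,   0.        , 321.40128188],
       [  0.        , 514.16240641, 202.92110879],
       [  0.        ,   0.        ,   1.        ]]), 'rvec': array([ 2.19970927, -2.13451888,  0.16218774]), 'tvec': array([-0.03587483,  0.46272777,  1.22419686])}
{'intrinsics': array([[309.70691629,   0.        , 323.73755027],
       [  0.        , 309.70691629, 198.87901108],
       [  0.        ,   0.        ,   1.        ]]), 'T_tool_cam': array([[-3.93180705e-04, -9.59079993e-01, -2.83134971e-01,
         7.29600850e-02],
       [ 9.99999922e-01, -3.88322859e-04, -7.32795009e-05,
        -8.52192741e-04],
       [-3.96668782e-05, -2.83134978e-01,  9.59080071e-01,
        -1.62964210e-01],
       [ 0.00000000e+00,  0.00000000e+00,  0.00000000e+00,
         1.00000000e+00]])} {'time_s': 0.1, 'joint_pos': array([ 1.07778908,  0.33381224,  0.0398838 ,  1.46615629, -0.01339953,
        1.34328888, -0.05851335]), 'dq': array([-0.0001212 , -0.00248769, -0.00091447, -0.00273228, -0.00020731,
        0.00166909,  0.00148971]), 'joint_torque': array([ 3.75677904e-03, -6.60024977e+01,  1.37034081e+00, -4.06480944e+01,
        1.71000604e-02,  8.91444564e-03, -2.74989119e-06]), 'tcp_pos': array([ 0.24921651, -0.59986599,  0.20964146]), 'tcp_rot': array([-3.07957601e+00, -6.14278305e-01,  5.77191450e-04]), 'ft_force': array([ 0.29526942,  0.1155672 , -0.13425383]), 'torque': array([ 0.0074258 , -0.01568042,  0.04795247]), 'gripper_force': 0.0, 'opening': 0.08521797491513528} 0.0187
```

View pics/top0.png

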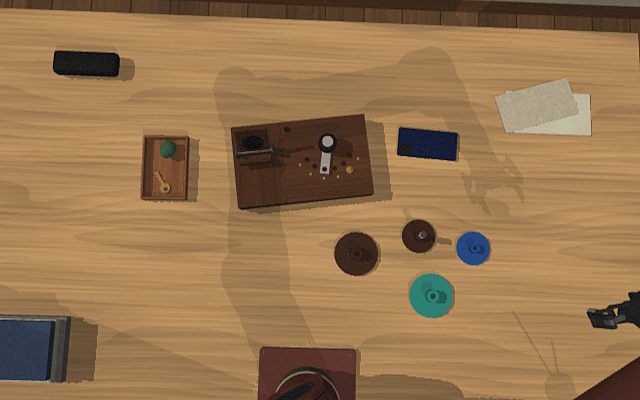

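View pics/scene0.png

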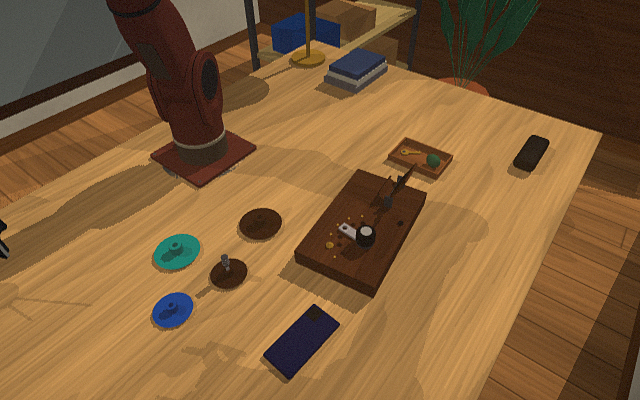

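```bash
cat > h.py <<'E'
import numpy as np,cv2
from plant import env
from scipy.spatial.transform import Rotation as R
def ray(n,uv):
    p=env.camera_params(n);K=p["intrinsics"];M=R.from_rotvec(p["rvec"]).as_matrix()
    d=M.T@np.linalg.inv(K)@np.array([uv[0],uv[1],1.]);return -M.T@p["tvec"],d
def onplane(n,uv,z):
    o,d=ray(n,uv);return o+d*(z-o[2])/d[2]
def proj(n,P):
    p=env.camera_params(n);return cv2.projectPoints(np.float64(P).reshape(-1,3),p["rvec"],p["tvec"],p["intrinsics"],None)[0].reshape(-1,2)
def wray(uv,s):
    p=env.camera_params("wrist");K=p["intrinsics"];T=p["T_tool_cam"]
    x=np.array([uv[0]-K[0,2],uv[1]-K[1,2]]);r=np.hypot(*x);t=r/K[0,0]
    d=np.array([*(x/max(r,1e-9)*np.sin(t)),np.cos(t)])
    M=R.from_rotvec(s["tcp_rot"]).as_matrix()
    return s["tcp_pos"]+M@T[:3,3],M@T[:3,:3]@d
def wplane(uv,s,z):
    o,d=wray(uv,s);return o+d*(z-o[2])/d[2]
E
python3 - <<'E'
import numpy as np,cv2
im=np.load("pics/top0.npz")["im"][:,:,::-1]
a=cv2.resize(im[105:215,225:385],None,fx=5,fy=5,interpolation=cv2.INTER_CUBIC)
cv2.imwrite("pics/c1.png",cv2.convertScaleAbs(a,alpha=1.6))
E
```

```text
(no output)
```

View pics/c1.png

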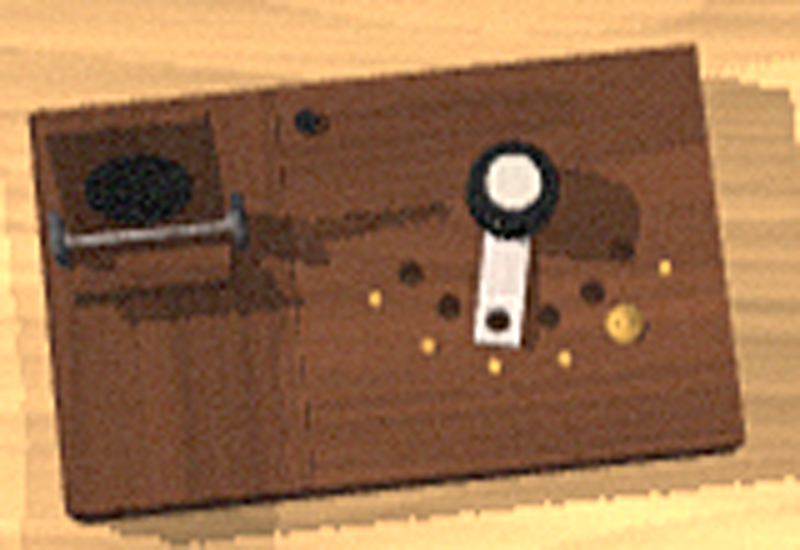

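```bash
cat > m1.py <<'E'
from h import *
im=np.load("pics/top0.npz")["im"];hsv=cv2.cvtColor(im,cv2.COLOR_RGB2HSV)
# marks: bright yellow in deck region, refine around seeds
seeds=np.array([(375,298),(428,345),(495,366),(565,358),(625,323),(665,268)])/5+[225,105]-.4
P=[]
for i,s in enumerate(seeds):
    r=5 if i==4 else 3
    x0,y0=np.round(s).astype(int)-r
    w=hsv[y0:y0+2*r+1,x0:x0+2*r+1]
    m=((w[...,1]>110)&(w[...,2]>110)).astype(float)*w[...,2]
    yy,xx=np.mgrid[0:2*r+1,0:2*r+1]
    c=np.array([(m*xx).sum(),(m*yy).sum()])/m.sum()+[x0,y0]
    P.append(onplane("top",c,.048 if i==4 else .0455)[:2])
P=np.array(P)
a=np.radians(120+24*np.arange(6));S=np.c_[.03+.082*np.cos(a),-.065+.082*np.sin(a)]
A=cv2.estimateAffinePartial2D(S,P)[0]
ps,pm=S.mean(0),P.mean(0);H=(S-ps).T@(P-pm);th=np.arctan2(H[0,1]-H[1,0],H[0,0]+H[1,1])
Rm=np.array([[np.cos(th),-np.sin(th)],[np.sin(th),np.cos(th)]]);t=pm-Rm@ps
print("yaw",np.degrees(th),"origin",t,"scale",np.linalg.det(A[:,:2])**.5)
print("resid mm",1000*(P-(S@Rm.T+t)))
ax=Rm@[.03,-.065]+t;print("axis",ax)
c=np.array([(.1,.165),(.1,-.165),(-.1,-.165),(-.1,.165)])@Rm.T+t
print("corners px",(proj("top",np.c_[c,[.045]*4])-[225,105])*5+2)
print("knobtop px",(proj("top",[*ax,.084])-[225,105])*5+2, proj("scene",[*ax,.084]))
f=ax+.06*(Rm@[np.cos(a[4]),np.sin(a[4])]);print("goal hole",f)
# pin: top of head z = 6+62=.068 (bore bottom at .006)
d=np.load("pics/top0.npz")["d"]
for z0,(u,v) in [("pin",(422,236)),("hold",(419,236))]:
    print(z0,onplane("top",(u,v),.068))
# holder disc: dark brown
m=(hsv[...,2]<95)&(hsv[...,2]>20);m=m.astype(np.uint8)
for n,(a0,b0,a1,b1) in {"top":(398,215,442,257)}.items():
    w=m[b0:b1,a0:a1];cs,_=cv2.findContours(w,cv2.RETR_EXTERNAL,cv2.CHAIN_APPROX_NONE);c=max(cs,key=cv2.contourArea)
    e=cv2.fitEllipse(cv2.convexHull(c));print(e[0][0]+a0,e[0][1]+b0,e[1],onplane("top",(e[0][0]+a0,e[0][1]+b0),.006))
E
python3 m1.py; python3 - <<'E'
import numpy as np,cv2
a=np.load("pics/top0.npz")["im"][:,:,::-1][210:262,393:457];b=np.load("pics/scene0.npz")["im"][:,:,::-1][245:297,196:260]
cv2.imwrite("pics/c2.png",cv2.convertScaleAbs(cv2.resize(np.hstack([a,b]),None,fx=6,fy=6,interpolation=cv2.INTER_CUBIC),alpha=1.6))
E
```

```text
yaw 8.26876502628089 origin [0.56589547 0.03008333] scale 0.9947619068494622
resid mm [[ 0.38382348 -0.40619653]
 [-0.29825626 -0.24886745]
 [-0.38115909 -0.34728166]
 [ 0.47731263 -0.42041859]
 [-0.32837905  1.79464734]
 [ 0.14665828 -0.37188311]]
axis [ 0.60493168 -0.02992645]
corners px [[ 25.25584173 112.4394126 ]
 [693.93507933  41.78363054]
 [745.76591211 440.3172562 ]
 [ 64.45506431 516.59169189]]
knobtop px [[512.27612052 181.83785862]] [[366.62599008 230.64069348]]
goal hole [ 0.56196728 -0.07180796]
pin [ 0.38772078 -0.26026919  0.068     ]
hold [ 0.38750742 -0.25316884  0.068     ]
418.28622245788574 235.78563117980957 (32.61690902709961, 33.53895568847656) [ 0.39218507 -0.26468764  0.006     ]
```

View pics/c2.png

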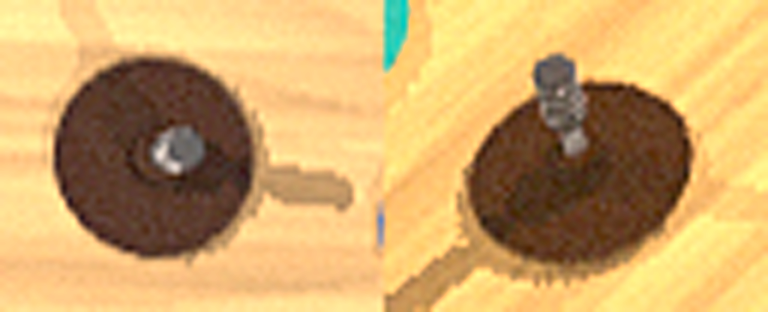

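The stud is the 5th mark (crop px (625,323)) and the arm stands at the 3rd, so the knob needs a turn of +48°. The pin stands in the smaller brown holder at top px (418,236).

>>> drive_tool:
  deltas:
    - [0.2,0.32,0,0,0,0,1]
    - [0.2,0.32,0,0,0,0,1]
    - [0.2,0.32,0,0,0,0,1]
    - [0.2,0.32,0,0,0,0,1]
    - [0.2,0.32,0,0,0,0,1]
    - [0.2,0.32,0,0,0,0,1]
    - [0.2,0.32,0,0,0,0,1]
    - [0.2,0.32,0,0,0,0,1]
    - [0.2,0.32,0,0,0,0,1]
    - [0.2,0.32,0,0,0,0,1]

```text
time_s: 1.35
tcp_pos: [0.5499, -0.1187, 0.2102]
tcp_rot: [3.081, 0.614, -0.0]
ft_force: [0.3, -0.9, -0.4]
opening: 0.0857
gripper_force: 0.0
```

>>> drive_tool:
  deltas:
    - [0.18,0.3,-0.1,0,0,0,1]
    - [0.18,0.3,-0.1,0,0,0,1]
    - [0,0,0,0,0,0,1]
    - [0,0,0,0,0,0,1]
    - [0,0,0,0,0,0,1]
    - [0,0,0,0,0,0,1]
    - [0,0,0,0,0,0,1]
    - [0,0,0,0,0,0,1]
    - [0,0,0,0,0,0,1]
    - [0,0,0,0,0,0,1]

```text
time_s: 2.6
tcp_pos: [0.6034, -0.0302, 0.1804]
tcp_rot: [-3.081, -0.615, 0.0]
ft_force: [0.4, -0.5, -1.0]
opening: 0.0855
gripper_force: 0.0
```

```bash
python3 - <<'E'
from h import *
s=env.sense();im,d=env.get_image("wrist");np.savez("pics/w1.npz",im=im,d=d,p=s["tcp_pos"],r=s["tcp_rot"])
print(s["tcp_pos"],s["tcp_rot"])
cv2.imwrite("pics/w1.png",cv2.convertScaleAbs(im[:,:,::-1],alpha=1.5))
E
```

```text
[ 0.60335525 -0.030173    0.18038817] [-3.08080205e+00 -6.14733029e-01  9.94481178e-05]
```

View pics/w1.png

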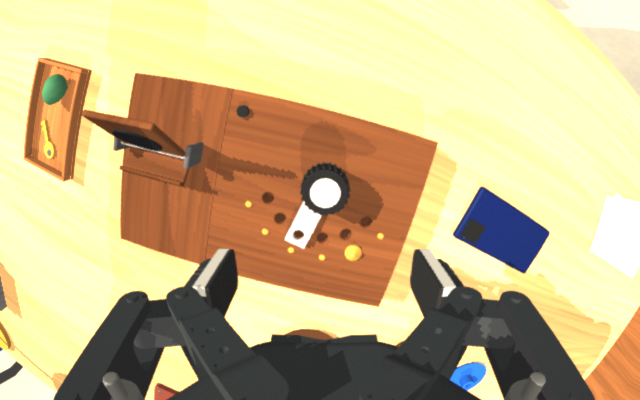

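The wrist view confirms it: knob cap at (325,192), stud at (353,253), arm hole at (298,235).

```bash
python3 - <<'E'
from h import *
f=np.load("pics/w1.npz");im=f["im"];s=dict(tcp_pos=f["p"],tcp_rot=f["r"]);hsv=cv2.cvtColor(im,cv2.COLOR_RGB2HSV)
def cen(m,c,r):
    x0,y0=c[0]-r,c[1]-r;w=m[y0:y0+2*r+1,x0:x0+2*r+1].astype(np.uint8);M=cv2.moments(w,True);return M["m10"]/M["m00"]+x0,M["m01"]/M["m00"]+y0
cap=cen((hsv[...,1]<60)&(hsv[...,2]>110),(325,192),17)
print("cap",cap,wplane(cap,s,.084))
y=(hsv[...,1]>150)&(hsv[...,2]>120)&(hsv[...,0]>17)
P=[]
for i,c in enumerate([(248,204),(265,231),(291,250),(322,257),(353,253),(380,236)]):
    P.append(wplane(cen(y,c,11 if i==4 else 5),s,.049 if i==4 else .0455)[:2])
P=np.array(P);a=np.radians(120+24*np.arange(6));S=np.c_[.03+.082*np.cos(a),-.065+.082*np.sin(a)]
k=[0,1,2,3,5];ps,pm=S[k].mean(0),P[k].mean(0);H=(S[k]-ps).T@(P[k]-pm);th=np.arctan2(H[0,1]-H[1,0],H[0,0]+H[1,1])
Rm=np.array([[np.cos(th),-np.sin(th)],[np.sin(th),np.cos(th)]]);t=pm-Rm@ps
print(np.degrees(th),Rm@[.03,-.065]+t);print((P-(S@Rm.T+t))*1e3)
E
```

```text
cap (324.6897470039947, 192.7270306258322) [ 0.60514444 -0.0293743   0.084     ]
8.245228128967897 [ 0.60524513 -0.02919121]
[[ 0.17041356 -0.18891975]
 [ 0.0900277  -0.06966597]
 [-0.24035182 -0.09178849]
 [-0.1802713   0.11751219]
 [ 0.93210589  0.99681601]
 [ 0.16018187  0.23286201]]
```

>>> drive_tool:
  deltas:
    - [0.011,0.005,-0.2,0,0,0,1]
    - [0,0,-0.25,0,0,0,1]
    - [0,0,-0.25,0,0,0,1]
    - [0,0,-0.1,0,0,0,1]
    - [0,0,0,0,0,0,0.7]
    - [0,0,0,0,0,0,0.4]
    - [0,0,0,0,0,0,0]
    - [0,0,0,0,0,0,0]
    - [0,0,0,0,0,0,0]
    - [0,0,0,0,0,0,0]

```text
time_s: 3.9
tcp_pos: [0.6071, -0.0286, 0.0632]
tcp_rot: [3.08, 0.615, 0.008]
ft_force: [0.2, 2.0, 9.4]
opening: 0.0002
gripper_force: 4.7
```

```bash
python3 - <<'E'
from h import *
print(env.sense())
im,d=env.get_image("wrist");a,_=env.get_image("scene");t,_=env.get_image("top")
x=im[:,:,::-1][130:400,160:480];b=cv2.resize(a[:,:,::-1][160:300,280:446],(320,270))
cv2.imwrite("pics/w2.png",cv2.convertScaleAbs(np.hstack([x,b]),alpha=1.5))
E
```

```text
{'time_s': 3.9, 'joint_pos': array([ 0.30140533,  0.39432934, -0.40266876,  1.72382029,  0.17398407,
        1.05380007, -1.33567656]), 'dq': array([ 0.00217097, -0.00040227, -0.00120177, -0.00029465,  0.00019787,
        0.00146523, -0.00098315]), 'joint_torque': array([ 1.12675142e+00, -5.79841697e+01, -3.52218769e+00, -3.20929384e+01,
        6.23463672e-01, -9.09120217e-02, -4.69342267e-03]), 'tcp_pos': array([ 0.60713171, -0.0286358 ,  0.06324706]), 'tcp_rot': array([3.08020436, 0.6152687 , 0.00757138]), 'ft_force': array([0.15139204, 2.03502752, 9.37361752]), 'torque': array([ 0.44495829,  0.17276159, -0.02858645]), 'gripper_force': 4.66366401000414, 'opening': 0.00016711990427129301}
```

View pics/w2.png

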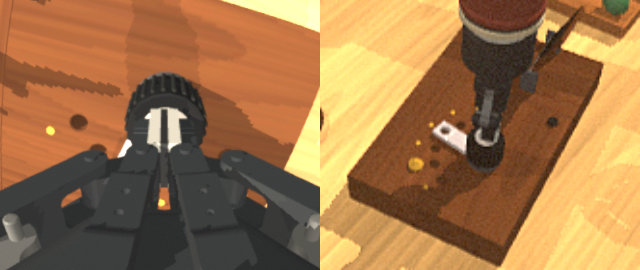

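```bash
python3 - <<'E'
from h import *
f=np.load("pics/w1.npz");d=f["d"];s=dict(tcp_pos=f["p"],tcp_rot=f["r"])
def pt(uv,s,d):
    o,r=wray(uv,s);T=env.camera_params("wrist")["T_tool_cam"];M=R.from_rotvec(s["tcp_rot"]).as_matrix()
    return o+r*d[uv[1],uv[0]]/(r@(M@T[:3,2]))
for n,uv in dict(cap=(325,192),capedge=(320,205),arm=(303,228),deck=(260,170),table=(500,120),padL=(212,275),padL2=(222,258),padR=(432,275)).items(): print(n,pt(uv,s,d).round(4))
s=env.sense();im,d=env.get_image("wrist")
for uv in [(160+170,130+-2+112),(160+155,130+112),(160+172,130+145),(160+158,130+125),(160+150,130+190),(320,130+20+55)]: print(uv,pt(uv,s,d).round(4))
T=np.linalg.inv(env.camera_params("wrist")["T_tool_cam"])
for z in (0,-.0187):
    q=T@[0,0,z,1];t=np.arctan2(np.hypot(q[0],q[1]),q[2]);print("tcp px",np.array([323.7,198.9])+309.7*t*q[:2]/np.hypot(q[0],q[1]))
E
```

```text
cap [ 0.606  -0.0293  0.0847]
capedge [ 0.5932 -0.0299  0.0838]
arm [ 0.5542 -0.0268  0.0512]
deck [0.5921 0.035  0.0437]
table [ 0.7532 -0.202  -0.0013]
padL [0.5965 0.016  0.2416]
padL2 [0.5968 0.0162 0.2272]
padR [ 0.6301 -0.0645  0.2417]
(330, 240) [ 0.6186 -0.0261  0.0891]
(315, 242) [ 0.616  -0.0195  0.0917]
(332, 275) [ 0.6176 -0.0268  0.1206]
(318, 255) [ 0.6165 -0.021   0.1053]
(310, 320) [ 0.6173 -0.0189  0.1526]
(320, 205) [ 0.6212 -0.0194  0.0481]
tcp px [325.22350048 240.35981315]
tcp px [325.38834419 255.00318169]
```

```bash
python3 - <<'E'
from h import *
from collections import OrderedDict
def pt(uv,s,d):
    o,r=wray(uv,s);T=env.camera_params("wrist")["T_tool_cam"];M=R.from_rotvec(s["tcp_rot"]).as_matrix()
    p=o+r*d[uv[1],uv[0]]/(r@(M@T[:3,2]));q=M.T@(p-s["tcp_pos"]);return (q*1e3).round(1),round(p[2]*1e3,1)
f=np.load("pics/w1.npz");s=dict(tcp_pos=f["p"],tcp_rot=f["r"])
for uv in [(225,255),(229,253),(232,251),(234,250),(236,250),(230,262),(222,275)]: print(uv,*pt(uv,s,f["d"]),f["im"][uv[1],uv[0]])
s=env.sense();im,d=env.get_image("wrist")
for c in (316,333):
    for r in range(205,290,6): print(c,r,*pt((c,r),s,d),im[r,c])
E
```

```text
(225, 255) [ 11.4 -45.  -43.2] 223.6 [71 68 62]
(229, 253) [ 12.1 -43.3 -42.4] 222.8 [29 28 28]
(232, 251) [ 10.3 -43.7 -36.6] 217.0 [25 24 23]
(234, 250) [-73.7 -99.6 135.5] 44.9 [114  67  40]
(236, 250) [-74.2 -97.6 136.6] 43.8 [130  76  44]
(230, 262) [  6.6 -44.  -40.7] 221.1 [24 24 23]
(222, 275) [  7.4 -43.7 -54. ] 234.4 [24 24 23]
316 205 [16.6 -5.5 15. ] 48.3 [64 61 58]
316 211 [18.1 -5.1 -0.8] 64.1 [22 20 20]
316 217 [17.8 -4.9 -9.7] 73.0 [27 27 26]
316 223 [ 17.6  -4.7 -18.1] 81.4 [31 31 29]
316 229 [ 15.4  -4.7 -20.5] 83.8 [36 35 35]
316 235 [ 12.   -4.7 -20.3] 83.6 [36 35 33]
316 241 [ 12.   -4.6 -27.7] 90.9 [160 152 136]
316 247 [ 11.7  -4.4 -33.7] 97.0 [159 152 135]
316 253 [ 11.5  -4.3 -39.5] 102.7 [160 152 136]
316 259 [ 11.9  -4.1 -46. ] 109.3 [160 152 135]
316 265 [ 12.   -4.  -51.6] 114.9 [160 152 135]
316 271 [ 11.6  -3.9 -55.8] 119.0 [159 151 135]
316 277 [ 13.   -3.8 -62.9] 126.1 [81 80 73]
316 283 [ 13.5  -3.6 -67.9] 131.2 [41 43 43]
316 289 [ 12.9  -3.6 -71. ] 134.3 [39 42 41]
333 205 [19.2  4.5  6.7] 56.6 [35 35 31]
333 211 [19.6  4.1 -5.3] 68.6 [36 37 32]
333 217 [ 19.6   3.8 -14.8] 78.1 [38 38 34]
333 223 [ 18.    3.7 -19.1] 82.4 [30 29 28]
333 229 [ 15.4   3.7 -20.7] 84.0 [36 35 34]
333 235 [ 12.    3.8 -20.2] 83.5 [37 35 34]
333 241 [ 12.1   3.6 -27.7] 91.0 [160 152 136]
333 247 [ 12.2   3.4 -34.8] 98.1 [160 152 136]
333 253 [ 11.7   3.2 -39.8] 103.1 [159 151 135]
333 259 [ 11.4   3.1 -45.2] 108.4 [160 152 135]
333 265 [ 12.    2.9 -51.6] 114.9 [160 152 136]
333 271 [ 11.3   2.8 -55.2] 118.5 [160 152 136]
333 277 [ 12.2   2.6 -61.5] 124.8 [53 54 50]
333 283 [ 13.3   2.5 -67.5] 130.8 [41 43 41]
333 289 [ 12.9   2.4 -70.9] 134.2 [41 43 42]
```

Depth shows the real fingertips sit about 21 mm behind the reported TCP: the shut tips rest on the knob top at z = 0.084 while the TCP reads 0.063. I'll compensate for this by opening, going lower and gripping again.

>>> drive_tool:
  deltas:
    - [0,0,0.1,0,0,0,0]
    - [0,0,0,0,0,0,1]
    - [0,0,0,0,0,0,1]
    - [0,0,0,0,0,0,1]
    - [0,0,0,0,0,0,1]
    - [0,0,0,0,0,0,1]
    - [0,0,-0.1,0,0,0,1]
    - [0,0,-0.1,0,0,0,1]
    - [0,0,-0.07,0,0,0,1]
    - [0,0,0,0,0,0,1]

```text
time_s: 5.4
tcp_pos: [0.6041, -0.0294, 0.0334]
tcp_rot: [-3.08, -0.615, 0.004]
ft_force: [-0.3, -0.3, 0.2]
opening: 0.0853
gripper_force: 0.0
```

```bash
python3 - <<'E'
from h import *
s=env.sense();im,d=env.get_image("wrist");print(s["tcp_pos"],s["ft_force"],s["opening"])
cv2.imwrite("pics/w3.png",cv2.convertScaleAbs(im[:,:,::-1][100:400,120:540],alpha=1.6))
M=R.from_rotvec(s["tcp_rot"]).as_matrix();T=env.camera_params("wrist")["T_tool_cam"]
z=[]
for r in range(200,340,1):
  for c in range(190,470,2):
    o,q=wray((c,r),s);k=d[r,c]
    if k>0: p=M.T@(o+q*k/(q@(M@T[:3,2]))-s["tcp_pos"]); z.append([*p,c,r])
z=np.array(z)
for sg in(-1,1):
    m=(abs(z[:,1]*sg-.044)<.004)&(abs(z[:,0])<.014)&(z[:,2]<.008);w=z[m];w=w[np.argsort(-w[:,2])];print(w[:3].round(4),len(w))
E
```

```text
[ 0.60409349 -0.02941582  0.03343165] [-0.30301963 -0.31314001  0.23208395] 0.0853235199233623Traceback (most recent call last):
  File "<stdin>", line 8, in <module>
  File "h.py", line 12, in wray
    p=env.camera_params("wrist");K=p["intrinsics"];T=p["T_tool_cam"]
ValueError: time passes only in moves, steps and waits
```

View pics/w3.png

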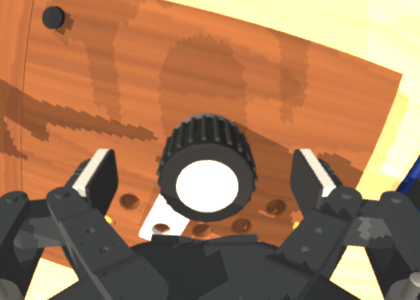

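The knob cap is centred at crop (207,187), between the pads. Closing now.

>>> drive_tool:
  deltas:
    - [0,0,0,0,0,0,0.6]
    - [0,0,0,0,0,0,0.4]
    - [0,0,0,0,0,0,0]
    - [0,0,0,0,0,0,0]
    - [0,0,0,0,0,0,0]
    - [0,0,0,0,0,0,0]
    - [0,0,0,0,0,0,0]
    - [0,0,0,0,0,0.02,0]
    - [0,0,0,0,0,0.02,0]
    - [0,0,0,0,0,0,0]

```text
time_s: 6.7
tcp_pos: [0.6057, -0.0302, 0.0359]
tcp_rot: [3.035, 0.807, 0.002]
ft_force: [-0.9, -2.9, 6.1]
opening: 0.0402
gripper_force: 60.2
```

>>> drive_tool:
  deltas:
    - [0,0,0,0,0,0.04,0]
    - [0,0,0,0,0,0.04,0]
    - [0,0,0,0,0,0.04,0]
    - [0,0,0,0,0,0.04,0]
    - [0,0,0,0,0,0.04,0]
    - [0,0,0,0,0,0.027,0]
    - [0,0,0,0,0,0,0]
    - [0,0,0,0,0,0,0]
    - [0,0,0,0,0,0,0]
    - [0,0,0,0,0,0,0]

```text
time_s: 7.95
tcp_pos: [0.6051, -0.0297, 0.0359]
tcp_rot: [2.563, 1.815, -0.0]
ft_force: [-3.3, -0.5, 7.8]
opening: 0.0402
gripper_force: 60.5
```

```bash
cat > arm.py <<'E'
from h import *
# arm direction: bright unsaturated pixels on an annulus 45..69 mm about axis, plane z=.052
ax=np.array([.605,-.0295])
im,_=env.get_image("top");hsv=cv2.cvtColor(im,cv2.COLOR_RGB2HSV)
im2,_=env.get_image("scene");h2=cv2.cvtColor(im2,cv2.COLOR_RGB2HSV)
for n,h in (("top",hsv),("scene",h2)):
    sc=[]
    for a in range(100,261,2):
        t=np.radians(a+8.25);r=np.array([.028,.036,.044,.05,.068])
        uv=proj(n,np.c_[ax[0]+r*np.cos(t),ax[1]+r*np.sin(t),[.052]*5]).round().astype(int)
        sc.append(np.mean([(h[v,u,1]<70)*(h[v,u,2]>60) for u,v in uv]))
    sc=np.array(sc);b=np.arange(100,261,2)[sc>=sc.max()-.01];print(n,sc.max(),b)
E
python3 arm.py
```

```text
top 0.6 [138 140 142 144 146 148]
scene 1.0 [210 212 214 216 222 224 226 228]
```

>>> drive_tool:
  deltas:
    - [0,0,0,0,0,0,1]
    - [0,0,0,0,0,0,1]
    - [0,0,0,0,0,0,1]
    - [0,0,0,0,0,0,1]
    - [0,0,0.25,0,0,0,1]
    - [0,0,0.35,0,0,0,1]
    - [0,0,0.35,0,0,0,1]
    - [0,0,0,0,0,0,1]
    - [0,0,0,0,0,0,1]
    - [0,0,0,0,0,0,1]

```text
time_s: 9.3
tcp_pos: [0.6042, -0.0296, 0.1758]
tcp_rot: [-2.562, -1.815, 0.003]
ft_force: [-0.6, -0.9, -0.3]
opening: 0.0857
gripper_force: 0.0
```

```bash
cat > wa.py <<'E'
from h import *
s=env.sense();im,d=env.get_image("wrist");np.savez("pics/w4.npz",im=im,d=d,p=s["tcp_pos"],r=s["tcp_rot"])
hsv=cv2.cvtColor(im,cv2.COLOR_RGB2HSV);print(s["tcp_pos"])
h,w=d.shape;P=np.full((h,w,2),9.)
ax=np.array([.6052,-.0294])
K=env.camera_params("wrist")
m=((hsv[...,1]<50)&(hsv[...,2]>70)).astype(np.uint8)
ys,xs=np.nonzero(m);L=[]
for u,v in zip(xs,ys):
    if v<330:
        p=wplane((u,v),s,.052)[:2]-ax
        if .03<np.hypot(*p)<.073: L.append([*p,u,v])
L=np.array(L);an=np.degrees(np.arctan2(L[:,1],L[:,0]))%360-8.25
print(len(L),np.histogram(an,bins=range(90,271,10)),np.median(an))
k=abs(an-np.median(an))<25;print("arm angle",an[k].mean(),"px",L[k][:,2:].mean(0))
E
python3 wa.py
```

```text
[ 0.60419264 -0.02958069  0.17584223]
723 (array([  0,   0,   0,   0,   0,   0,   0,   0,   0,   0,  18, 208, 246,
       235,  16,   0,   0,   0]), array([ 90, 100, 110, 120, 130, 140, 150, 160, 170, 180, 190, 200, 210,
       220, 230, 240, 250, 260, 270])) 215.41482710589565
arm angle 215.35394945898008 px [302.89211618 228.71784232]
```

>>> drive_tool:
  deltas:
    - [-0.237,-0.26,0,0,0,-0.0245,1]
    - [-0.237,-0.26,0,0,0,-0.0245,1]
    - [-0.237,-0.26,0,0,0,-0.0245,1]
    - [-0.237,-0.26,0,0,0,-0.0245,1]
    - [-0.237,-0.26,0,0,0,-0.0245,1]
    - [-0.237,-0.26,0,0,0,-0.0245,1]
    - [0,0,0,0,0,0,1]
    - [0,0,0,0,0,0,1]
    - [0,0,0,0,0,0,1]
    - [0,0,0,0,0,0,1]

```text
time_s: 10.6
tcp_pos: [0.3923, -0.2626, 0.1772]
tcp_rot: [-2.91, -1.184, 0.0]
ft_force: [-0.3, -0.4, 0.3]
opening: 0.0853
gripper_force: 0.0
```

```bash
python3 - <<'E'
from h import *
f=np.load("pics/w4.npz");im=f["im"];s=dict(tcp_pos=f["p"],tcp_rot=f["r"])
g=im.max(2).astype(int);L=[]
c=np.array([.5622,-.0713])
for v in range(150,330):
  for u in range(220,400):
    p=wplane((u,v),s,.052)[:2]
    if np.hypot(*(p-c))<.0085 and g[v,u]<80: L.append(p)
print("hole",len(L),np.mean(L,0))
s=env.sense();im,d=env.get_image("wrist");np.savez("pics/w5.npz",im=im,d=d,p=s["tcp_pos"],r=s["tcp_rot"])
print(s["tcp_pos"],s["tcp_rot"])
cv2.imwrite("pics/w5.png",cv2.convertScaleAbs(im[:,:,::-1],alpha=1.6))
E
```

```text
Traceback (most recent call last):
  File "h.py", line 18, in wplane
    o,d=wray(uv,s);return o+d*(z-o[2])/d[2]
        ~~~~^^^^^^
  File "h.py", line 12, in wray
    p=env.camera_params("wrist");K=p["intrinsics"];T=p["T_tool_cam"]
ValueError: time passes only in moves, steps and waits
```

```bash
sed -i 's/^def wray/_W=env.camera_params("wrist")\ndef wray/; s/p=env.camera_params("wrist");K/p=_W;K/' h.py; python3 - <<'E'
from h import *
f=np.load("pics/w4.npz");im=f["im"];s=dict(tcp_pos=f["p"],tcp_rot=f["r"])
g=im.max(2).astype(int);L=[]
c=np.array([.5622,-.0713])
for v in range(150,330):
  for u in range(220,400):
    p=wplane((u,v),s,.052)[:2]
    if np.hypot(*(p-c))<.0085 and g[v,u]<80: L.append(p)
print("hole",len(L),np.mean(L,0))
s=env.sense();im,d=env.get_image("wrist");np.savez("pics/w5.npz",im=im,d=d,p=s["tcp_pos"],r=s["tcp_rot"])
print(s["tcp_pos"],s["tcp_rot"])
M=R.from_rotvec(s["tcp_rot"]).as_matrix();T=_T=env.camera_params("wrist")["T_tool_cam"]
Q=[]
for v in range(120,330):
  for u in range(240,410):
    k=d[v,u]
    if k>0:
      o,q=wray((u,v),s);p=o+q*k/(q@(M@T[:3,2]));
      if .03<p[2]<.075 and np.hypot(p[0]-.391,p[1]+.263)<.03: Q.append([*p,u,v])
Q=np.array(Q);t=Q[Q[:,2]>.062];print("zmax",np.percentile(Q[:,2],99),"top pts",len(t),t.mean(0),t.min(0),t.max(0))
cv2.imwrite("pics/w5.png",cv2.convertScaleAbs(im[:,:,::-1],alpha=1.6))
E
```

```text
hole 38 [ 0.56206239 -0.0689974 ]
[ 0.39234059 -0.26264111  0.17723979] [-2.90957794e+00 -1.18375351e+00  9.16059467e-05]
zmax 0.06857470190135435 top pts 216 [ 3.93369333e-01 -2.62976417e-01  6.68644724e-02  3.25333333e+02
  1.90486111e+02] [ 3.84708405e-01 -2.71157443e-01  6.24586054e-02  3.17000000e+02
  1.82000000e+02] [ 4.00106442e-01 -2.55883105e-01  6.90460262e-02  3.33000000e+02
  1.98000000e+02]
```

View pics/w5.png

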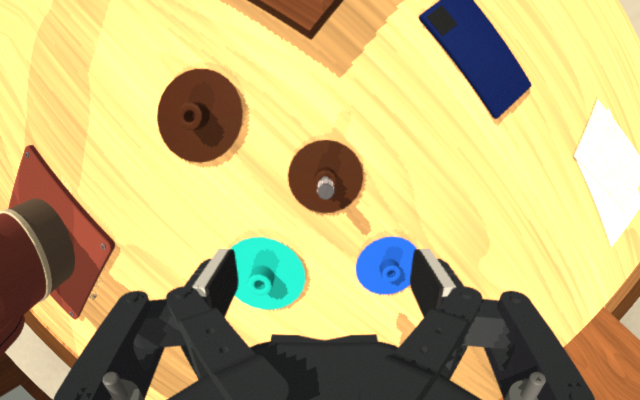

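The pin head is at (325,190), and the tool is already centred over it. Before descending I'll refine the hole position using all three views.

```bash
python3 - <<'E'
from h import *
ax=np.array([.6052,-.0294]);c=ax+.06*np.array([np.cos(np.radians(224.25)),np.sin(np.radians(224.25))])
for n in("top","scene"):
    im,_=env.get_image(n);u0,v0=proj(n,[*c,.052])[0].round().astype(int)
    G=cv2.resize(im.max(2)[v0-12:v0+13,u0-12:u0+13],None,fx=8,fy=8,interpolation=cv2.INTER_CUBIC);S=cv2.resize(cv2.cvtColor(im,cv2.COLOR_RGB2HSV)[...,1][v0-12:v0+13,u0-12:u0+13],None,fx=8,fy=8,interpolation=cv2.INTER_CUBIC)
    arm=((S<90)&(G>90)).astype(np.uint8)
    cs,_=cv2.findContours(arm,cv2.RETR_EXTERNAL,cv2.CHAIN_APPROX_NONE);k=max(cs,key=cv2.contourArea)
    f=np.zeros_like(arm);cv2.drawContours(f,[cv2.convexHull(k)],-1,1,-1)
    h=cv2.morphologyEx(((f>0)&(arm==0)).astype(np.uint8),cv2.MORPH_OPEN,np.ones((5,5)))
    N,l,st,ce=cv2.connectedComponentsWithStats(h)
    for i in range(1,N):
        if st[i,4]>100:
            uv=(ce[i]+.5)/8-.5+[u0-12,v0-12];print(n,st[i],onplane(n,uv,.052)[:2])
print("model",c)
# wrist w4: ellipse from hole surrounded by arm
f=np.load("pics/w4.npz");im=f["im"];s=dict(tcp_pos=f["p"],tcp_rot=f["r"])
E=np.array([[wplane((u,v),s,.052)[:2]-ax for u in range(250,350)] for v in range(180,290)])
hs=cv2.cvtColor(im,cv2.COLOR_RGB2HSV)[180:290,250:350]
w=(hs[...,1]<50)&(hs[...,2]>70)
t=np.radians(224.25);q=E@np.array([[np.cos(t),-np.sin(t)],[np.sin(t),np.cos(t)]])
w&=(q[...,0]>.02)&(q[...,0]<.08)&(abs(q[...,1])<.02)
print("rad max",np.percentile(q[w][:,0],99.5))
for a in(.03,.036,.042,.048):
    m=w&(abs(q[...,0]-a)<.003);print(a,q[m][:,1].min(),q[m][:,1].max())
E
```

```text
top [ 86  88  34  33 920] [ 0.56090036 -0.07180945]
scene [ 72  94  35  27 729] [ 0.56131953 -0.07488076]
scene [ 72 139  39   8 224] [ 0.56897687 -0.08488372]
model [ 0.56222188 -0.07126743]
rad max 0.07074406151936355
0.03 -0.011447942089136106 0.00930632166095122
0.036 -0.011460580333318935 0.009433045607214148
0.042 -0.011483885528792582 0.009943429941220097
0.048 -0.011058801233711568 0.010125032538435644
```

>>> drive_tool:
  deltas:
    - [0,-0.006,-0.3,0,0,0,0.6]
    - [0,0,-0.3,0,0,0,0.6]
    - [0,0,-0.2,0,0,0,0.6]
    - [0,0,-0.13,0,0,0,0.6]
    - [0,0,-0.1,0,0,0,0.6]
    - [0,0,0,0,0,0,0.6]
    - [0,0,0,0,0,0,0.4]
    - [0,0,0,0,0,0,0.4]
    - [0,0,0,0,0,0,0.4]
    - [0,0,0,0,0,0,0.4]

```text
time_s: 12.0
tcp_pos: [0.3919, -0.2645, 0.0232]
tcp_rot: [2.911, 1.181, 0.0]
ft_force: [-0.0, -0.7, 0.1]
opening: 0.0342
gripper_force: 0.0
```

>>> drive_tool:
  deltas:
    - [0,0,0,0,0,0,0.3]
    - [0,0,0,0,0,0,0.2]
    - [0,0,0,0,0,0,0]
    - [0,0,0,0,0,0,0]
    - [0,0,0,0,0,0,0]
    - [0,0,0,0,0,0,0]
    - [0,0,0.07,0,0,0,0]
    - [0,0,0.07,0,0,0,0]
    - [0,0,0.07,0,0,0,0]
    - [0,0,0,0,0,0,0]

```text
time_s: 13.25
tcp_pos: [0.3924, -0.2648, 0.0555]
tcp_rot: [2.91, 1.18, 0.002]
ft_force: [0.8, 0.3, -0.2]
opening: 0.0126
gripper_force: 58.5
```

```bash
cat > pin.py <<'E'
from h import *
s=env.sense();im,d=env.get_image("wrist");np.savez("pics/wp.npz",im=im,d=d,p=s["tcp_pos"],r=s["tcp_rot"])
print(s["tcp_pos"],s["opening"],s["gripper_force"])
M=R.from_rotvec(s["tcp_rot"]).as_matrix();T=env.camera_params("wrist")["T_tool_cam"]
Q=[]
for v in range(180,330):
  for u in range(270,380):
    k=d[v,u]
    if k>0:
      o,q=wray((u,v),s);p=M.T@(o+q*k/(q@(M@T[:3,2]))-s["tcp_pos"])
      if abs(p[0])<.03 and abs(p[1])<.02 and p[2]<.03: Q.append(p)
Q=np.array(Q)*1e3
for z in range(-40,30,5):
    m=(Q[:,2]>=z)&(Q[:,2]<z+5)
    if m.sum()>3: print(z,m.sum(),"x",Q[m][:,0].min().round(1),Q[m][:,0].max().round(1),"y",Q[m][:,1].min().round(1),Q[m][:,1].max().round(1))
E
python3 pin.py; python3 - <<'E'
import numpy as np,cv2
im=np.load("pics/wp.npz")["im"][:,:,::-1]
cv2.imwrite("pics/w6.png",cv2.convertScaleAbs(cv2.resize(im[120:300,220:430],None,fx=3,fy=3),alpha=1.6))
E
```

```text
[ 0.39235433 -0.26481316  0.05552681] 0.012582882889241984 58.46664905548096
-40 445 x -9.6 12.9 y -20.0 19.5
-35 362 x 4.8 12.8 y -19.9 19.4
-30 307 x 4.2 12.8 y -19.6 18.5
-25 166 x 4.1 12.1 y -13.6 12.3
-20 64 x 4.8 8.6 y -6.6 6.2
-10 22 x 3.6 5.6 y -3.1 2.4
-5 45 x 1.6 5.4 y -3.8 3.6
0 43 x 1.7 5.4 y -3.8 3.7
5 43 x 1.8 5.6 y -3.9 3.8
10 40 x 2.4 5.6 y -4.0 3.9
```

View pics/w6.png

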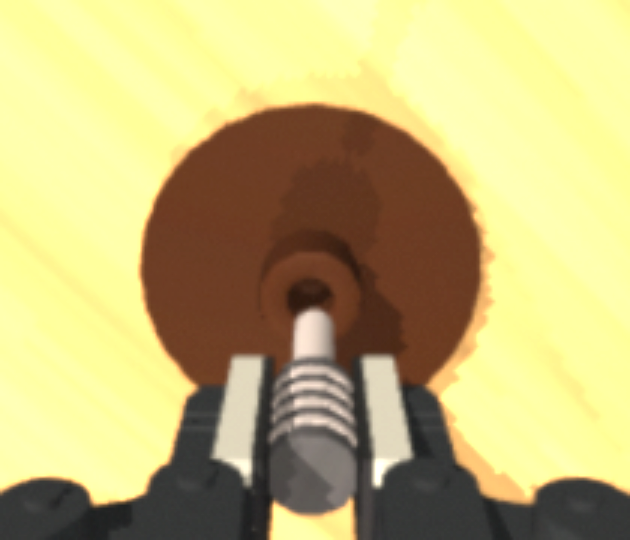

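The pin is held upright, with its shank clear of the bore at crop (312,335). The holder is undisturbed. Next is the carry to the station.

>>> drive_tool:
  deltas:
    - [0,0,0.25,0,0,0,0]
    - [0,0,0.25,0,0,0,0]
    - [0.187,0.214,0,0,0,0,0]
    - [0.187,0.214,0,0,0,0,0]
    - [0.187,0.214,0,0,0,0,0]
    - [0.187,0.214,0,0,0,0,0]
    - [0.187,0.214,0,0,0,0,0]
    - [0.186,0.215,0,0,0,0,0]
    - [0,0,0,0,0,0,0]
    - [0,0,0,0,0,0,0]

```text
time_s: 14.55
tcp_pos: [0.5593, -0.072, 0.1287]
tcp_rot: [-2.911, -1.181, 0.002]
ft_force: [0.2, -0.5, -0.9]
opening: 0.0128
gripper_force: 58.6
```

>>> drive_tool:
  deltas:
    - [0,0,-0.15,0,0,0,0]
    - [0,0,-0.15,0,0,0,0]
    - [0,0,0,0,0,0,0]
    - [0,0,0,0,0,0,0]
    - [0,0,0,0,0,0,0]
    - [0,0,0,0,0,0,0]
    - [0,0,0,0,0,0,0]
    - [0,0,0,0,0,0,0]
    - [0,0,0,0,0,0,0]
    - [0,0,0,0,0,0,0]

```text
time_s: 15.8
tcp_pos: [0.5599, -0.0716, 0.0844]
tcp_rot: [-2.911, -1.181, 0.0]
ft_force: [-0.1, 0.0, -0.9]
opening: 0.0131
gripper_force: 58.6
```

```bash
python3 pin.py; python3 - <<'E'
from h import *
f=np.load("pics/wp.npz");s=dict(tcp_pos=f["p"],tcp_rot=f["r"]);im=f["im"]
t=np.radians(224.25);e=np.array([np.cos(t),np.sin(t)]);n=np.array([-e[1],e[0]]);ax=np.array([.6052,-.0294])
# white cap -> axis; arm side edges
hs=cv2.cvtColor(im,cv2.COLOR_RGB2HSV);w=((hs[...,1]<60)&(hs[...,2]>90)).astype(np.uint8)
N,l,st,ce=cv2.connectedComponentsWithStats(w)
for i in range(1,N):
    if st[i,4]>60: print(st[i],ce[i].round(1),"z84",wplane(ce[i],s,.084)[:2].round(4),"z52",wplane(ce[i],s,.052)[:2].round(4))
cv2.imwrite("pics/w7.png",cv2.convertScaleAbs(cv2.resize(im[:,:,::-1][100:300,200:450],None,fx=3,fy=3),alpha=1.6))
E
```

```text
[ 0.55985717 -0.0716137   0.08436921] 0.013125702839020228 58.599404096603394
-40 444 x -8.9 12.9 y -20.0 19.5
-35 370 x 4.6 13.1 y -20.0 19.4
-30 303 x 4.4 12.7 y -19.6 18.4
-25 171 x 4.5 12.1 y -13.6 12.3
-20 62 x 4.7 8.7 y -6.6 5.3
-10 21 x 3.5 5.2 y -3.1 2.4
-5 48 x 2.1 5.2 y -3.8 3.6
0 45 x 1.9 5.3 y -3.9 3.7
5 42 x 1.6 5.4 y -3.9 3.8
10 38 x 1.6 5.4 y -4.0 3.9
15 4 x 3.5 4.4 y -2.2 2.8
[112   0  45  29 253] [137.   11.7] z84 [0.5834 0.107 ] z52 [0.5778 0.1319]
[ 606    0   34   66 1077] [628.4  21.1] z84 [ 0.8509 -0.1248] z52 [ 0.8977 -0.1453]
[ 302  107   51   51 2030] [327.2 131.7] z84 [ 0.6051 -0.0296] z52 [ 0.6037 -0.0314]
[ 310  166   34  103 2515] [326.1 210.6] z84 [ 0.5735 -0.0595] z52 [ 0.5659 -0.0672]
[290 239  18  43 457] [299.4 258.5] z84 [ 0.541  -0.0691] z52 [ 0.5271 -0.0787]
[340 239  18  44 473] [347.9 258.8] z84 [ 0.5608 -0.0899] z52 [ 0.5508 -0.1036]
[316 265  22  25 281] [328.5 274. ] z84 [ 0.5454 -0.0889] z52 [ 0.5324 -0.1024]
[ 577  286   63   94 3258] [609.7 331.4] z84 [ 0.687  -0.3844] z52 [ 0.7017 -0.4557]
[ 463  347   53   51 1112] [483.4 373.1] z84 [ 0.5608 -0.2637] z52 [ 0.5508 -0.3114]
[135 348  51  52 883] [160.2 377. ] z84 [ 0.3577 -0.0645] z52 [ 0.3079 -0.0732]
[612 361  28  39 658] [629.2 384.4] z84 [ 0.6992 -0.6373] z52 [ 0.7163 -0.7582]
[  0 366  25  34 551] [  9.  382.8] z84 [-0.0471  0.1078] z52 [-0.1763  0.1328]
[115 381  22  19 204] [126.1 390.9] z84 [ 0.2899 -0.0514] z52 [ 0.2268 -0.0575]
[506 381  27  19 161] [521.1 391.3] z84 [ 0.5707 -0.3418] z52 [ 0.5627 -0.4048]
```

View pics/w7.png

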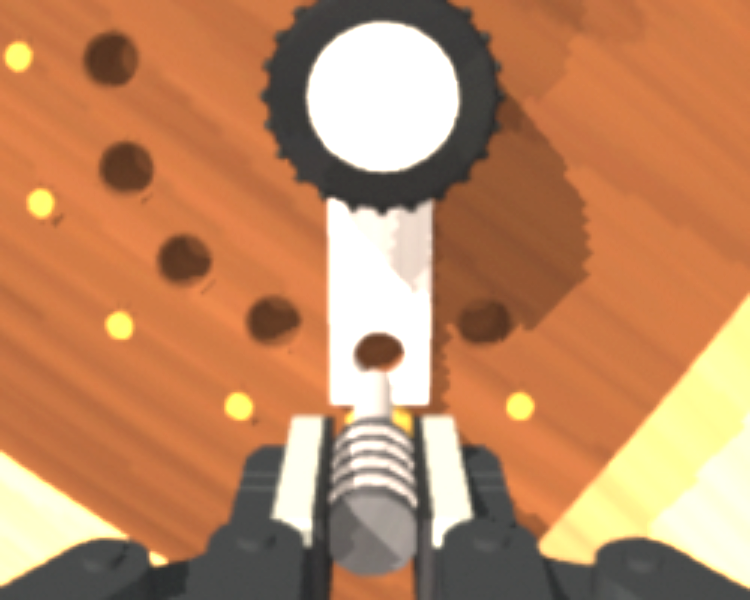

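Pin tip is at crop (376,373), just in front of the arm's hole at (379,350), with the stud beyond the arm's end. Computing the last offset from these pixels.

```bash
python3 - <<'E'
from h import *
f=np.load("pics/wp.npz");s=dict(tcp_pos=f["p"],tcp_rot=f["r"])
M=R.from_rotvec(s["tcp_rot"]).as_matrix()
def tool(c,z):
    p=wplane((200+(c[0]-1)/3,100+(c[1]-1)/3),s,z);return (M.T@(p-s["tcp_pos"])*1e3).round(1)[:2],p.round(4)
for n,c,z in [("far",(379,332),.052),("L",(354,350),.052),("R",(404,350),.052),("armL",(328,300),.052),("armR",(431,300),.052),("armendL",(329,405),.052),("armendR",(430,405),.052),("shankL",(357,390),.075),("shankR",(391,390),.075),("tip",(376,373),.0669)]: print(n,*tool(c,z))
E
```

```text
far [7.6 1. ] [ 0.566 -0.067  0.052]
L [ 3.4 -4.6] [ 0.5591 -0.066   0.052 ]
R [3.3 6.6] [ 0.5669 -0.074   0.052 ]
armL [ 15.  -10.2] [ 0.5635 -0.0538  0.052 ]
armR [15.  12.4] [ 0.5793 -0.0701  0.052 ]
armendL [-10.  -10.4] [ 0.5455 -0.0711  0.052 ]
armendR [-10.   12.7] [ 0.5615 -0.0877  0.052 ]
shankL [ 3.1 -3.5] [ 0.5596 -0.0669  0.075 ]
shankR [3.1 3.3] [ 0.5643 -0.0718  0.075 ]
tip [3.6 0.3] [ 0.5626 -0.0693  0.0669]
```

>>> drive_tool:
  deltas:
    - [0.0056,-0.0057,0,0,0,0,0]
    - [0,0,0,0,0,0,0]
    - [0,0,-0.05,0,0,0,0]
    - [0,0,-0.05,0,0,0,0]
    - [0,0,-0.04,0,0,0,0]
    - [0,0,-0.04,0,0,0,0]
    - [0,0,0,0,0,0,0]
    - [0,0,0,0,0,0,0]
    - [0,0,0,0,0,0,0]
    - [0,0,0,0,0,0,0]

```text
time_s: 17.1
tcp_pos: [0.5609, -0.0725, 0.0576]
tcp_rot: [2.911, 1.181, 0.0]
ft_force: [-0.1, -0.3, -1.4]
opening: 0.0129
gripper_force: 58.6
```

>>> drive_tool:
  deltas:
    - [0,0,-0.04,0,0,0,0]
    - [0,0,-0.04,0,0,0,0]
    - [0,0,-0.03,0,0,0,0]
    - [0,0,-0.015,0,0,0,0]
    - [0,0,0,0,0,0,0]
    - [0,0,0,0,0,0,0]
    - [0,0,0,0,0,0,0]
    - [0,0,0,0,0,0,0]
    - [0,0,0,0,0,0,0]
    - [0,0,0,0,0,0,0]

```text
time_s: 18.35
tcp_pos: [0.5607, -0.0725, 0.0387]
tcp_rot: [-2.911, -1.181, 0.0]
ft_force: [0.2, -0.4, -0.8]
opening: 0.013
gripper_force: 58.6
```

Nearly home with no contact force. Release, then lift.

>>> drive_tool:
  deltas:
    - [0,0,0,0,0,0,0.25]
    - [0,0,0,0,0,0,0.4]
    - [0,0,0,0,0,0,0.4]
    - [0,0,0,0,0,0,0.4]
    - [0,0,0,0,0,0,0.4]
    - [0,0,0.15,0,0,0,0.4]
    - [0,0,0.3,0,0,0,0.4]
    - [0,0,0.3,0,0,0,0.4]
    - [0,0,0,0,0,0,0.4]
    - [0,0,0,0,0,0,0.4]

```text
time_s: 19.6
tcp_pos: [0.5604, -0.0726, 0.1507]
tcp_rot: [-2.911, -1.181, 0.001]
ft_force: [0.6, 0.4, -0.8]
opening: 0.0342
gripper_force: 0.0
```

```bash
python3 - <<'E'
from h import *
s=env.sense();im,d=env.get_image("wrist");M=R.from_rotvec(s["tcp_rot"]).as_matrix();T=env.camera_params("wrist")["T_tool_cam"]
Q=[]
for v in range(100,300):
  for u in range(230,420):
    k=d[v,u]
    if k>0:
      o,q=wray((u,v),s);p=o+q*k/(q@(M@T[:3,2]))
      if np.hypot(p[0]-.5615,p[1]+.0715)<.014 and .054<p[2]<.12:Q.append(p)
Q=np.array(Q);t=Q[Q[:,2]>.076];print(s["ft_force"],"head top z",np.percentile(Q[:,2],[90,99]),"centre",(t.min(0)+t.max(0))/2,len(t))
cv2.imwrite("pics/w8.png",cv2.convertScaleAbs(cv2.resize(im[:,:,::-1][80:300,200:450],None,fx=2.5,fy=2.5),alpha=1.6))
E
python3 wa.py
```

```text
[ 0.57683609  0.38551496 -0.82876982] head top z [0.08185158 0.08250097] centre [ 0.56180757 -0.0707579   0.07945491] 306
[ 0.56001205 -0.07252799  0.15005975]
1196 (array([  0,   0,   0,   0,   0,   0,   0,   0,   0,   0,  15, 294, 493,
       361,  33,   0,   0,   0]), array([ 90, 100, 110, 120, 130, 140, 150, 160, 170, 180, 190, 200, 210,
       220, 230, 240, 250, 260, 270])) 215.87648622382008
arm angle 215.85970917489968 px [324.97826087 180.94816054]
```

View pics/w8.png

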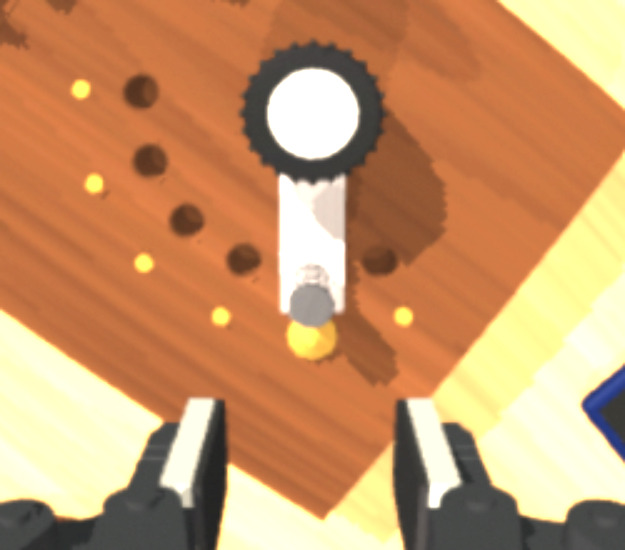

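The pin head (crop (312,303)) has its top at z = 0.082, exactly the fully home height. The arm points at the stud (312,338) at 216°, and the gripper is clear.

```bash
python3 -c "
from plant import env
print(env.finish_job())"
```

```text
the job is handed in; nothing more can be done
None
```

The knob is clicked in at the brass stud, and the pin is fully home in the pointer arm and released. The holder was left standing, the phone, egg and key were not touched, and the job was handed in at about 20 s.

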